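# Open the safety bottle and fit its drip collar

## Task

Open the white safety bottle: press its cap down against the spring and, keeping it pressed, turn it anticlockwise until it springs up, then set the cap down upright, not dropped, in the shallow steel tray. Then lower the wide drip collar (the larger of the two rings) over the bottle's neck, without dropping it, until it sits fully home on the shoulder. Do not shift or tip the beaker, the conical flask or the small ring.

Things in the scene. Friction and masses are not known exactly. Their poses are not given: they have to be found in the camera images.
- bottle: White plastic bottle fixed to the bench on a 120 mm square, 6 mm thick steel foot plate. Origin on the bench under its axis, z up. Body 90 mm across up to a flat shoulder 95 mm up; on the shoulder a boss 42 mm across, 8 mm high, then a neck 30 mm across with a 42 mm flange at its top. At the start the locked cap's x axis lies along the bottle's x axis.
- bottle_seat (a point): Centre of the bottle's flat shoulder, on its axis, 95 mm above the bench: where the collar's underside ends up.
- bottle_mouth (a point): Top centre of the neck's flange, 130 mm above the bench, axes as the bottle's. Locked, the cap's three lugs sit behind ribs 3.5 mm deep under the flange. Pressed 4.5 to 7 mm (8 mm: hard stop) the cap turns 60 degrees (1.05 rad) anticlockwise from above to a stop; at 55 to 65 degrees the lugs meet the flange's gaps and the cap, let up, lifts straight off.
- seal (a joint): Height (m) of the spring-loaded sealing disc, 24 mm across, in the bottle's mouth: 0 cap locked (pushes up with 7 N, plus 0.7 N per mm pressed), negative when pressed, +0.006 when the unlocked cap has sprung up 6 mm or is off (disc top then 144 mm above the bench).
- cap_grip (a point): Centre of the bar grip on the loose white cap (80 g), on its axis; 154 mm above the bench when locked. Bar 50 mm long along the cap's x, 14 mm wide, 22 mm high (11 mm above and below this point), on the cap's flat round top, 52 mm across, 11 mm below this point, which can be pressed on either side of the bar. Skirt 52 mm across, lower rim 35 mm below this point.
- collar_center (a point): Centre, half-way up, of the loose wide drip collar: a plain white ring 56 mm outside, 46 mm bore, 24 mm high, 60 g, lying flat on the bench (axis upright). It passes over the 42 mm flange with 2 mm to spare all round and also over the 42 mm boss.
- tray: Shallow steel tray fixed to the bench, 150 mm along its x, 130 mm along its y, walls 14 mm high and 4 mm thick. Origin on the bench under its centre; its inner floor is 4 mm above the bench.
- small_ring_center (a point): Centre of a loose smaller white ring, 42 mm outside, 26 mm bore, 20 mm high; does not fit, leave it alone.
- beaker_center (a point): Centre of a loose glass beaker, 66 mm across, 90 mm high; leave it alone.
- flask_center (a point): Centre of a loose conical glass flask, 64 mm across at the foot, 90 mm high; leave it alone.
There are look-alikes about, which are no part of the job. Leave any red look-alike of the bottle alone.

How it is judged:
By the outcome, as a careful person would: the job done as asked, in the order asked, and still so for the second after the job is handed in, with the robot touching nothing.
It also fails if it takes over 64 s, if anything falls off the work surface, if the arm or the gripper's body presses on something with over 40 N, if the wrist force passes 120 N, or if a joint passes its speed limit or range.

## Robot

A 7-joint arm with a two-finger parallel gripper is mounted at the origin on the work surface. World frame = base frame: x ahead of the robot, y to its left, z up, the work surface at z = 0. Lengths are in m, angles in rad, forces in N, time in s.
With the tool pointing down it reaches from about 0.4 to 0.85 m from the base axis. Payload 10.4 kg.
Tool frame: the origin (TCP) lies on the front face of the gripper's body, between the roots of the fingers; the fingertips stand 70 mm ahead of it and the grasp point (between the pads) lies 51 mm ahead of it (grasp_offset is the distance from the TCP to the grasp point, in m); z points along the fingers, y is the direction in which the jaws open and shut (so a half turn about z gives the same grasp; the last joint's range is limited). The gripper opens to 87 mm and grips with 3 to 60 N. Pads are 19 mm wide; open, the fingers measure 117 mm over their backs; the gripper's body (75 mm by 190 mm) begins 51 mm behind the grasp point.
Start: joints at [1.186, 0.332, -0.065, 1.46, 0.022, 1.35, -0.088], TCP at [0.221, -0.585, 0.292] pointing down, gripper open.
Joint ranges: [-2.6, 2.6], [-0.5, 2.12], [-1.47, 1.34], [0.16, 2.42], [-1.27, 4.41], [0.06, 2.06], [-2.6, 2.6]. Speed limits (rad/s): [2.22, 2.22, 2.79, 2.79, 3.14, 3.14, 3.14].

## Interface

Orientations are given as a unit quaternion [x, y, z, w].
In Python, from bench import * gives the robot as it stands. The module is installed in compiled form; this text tells all that it offers.
- The arm moves only by the tool arm_command, never from a script. Its argument "commands" is a list of rows, each a list of 3 entries, a list of its own where there are three numbers: the opening in per cent of the stroke, from 0 (shut) to 100 (fully open), then the shift along the tool's x, y, z in m, then the turn, a rotation vector about the tool's x, y, z in rad. A call has exactly 10 rows; each row is the pose to reach, as a shift and turn from the pose commanded when the call began, along the tool's axes at that moment; what a row does not reach only later rows make up. A row lasts 1/12 s, in which the tool goes at most 41.7 mm and 7.16 degrees, less where a joint would pass 70% of its speed; a pose out of reach is approached as far as the arm can. A call with a gripper value outside its range is refused whole. The fingers move at their own pace and stop on an object; "squeeze" is the grip in N (left out, the last holds). Time passes only in rows, so rows that repeat a pose let the fingers close, or fill a call up. It gives the time, the measured TCP pose, the force and the opening at its end, in the units of the state.
- read_state(): the state, without advancing time (a new reading comes with each control period).
- camera(name): name is "side" or "top"; returns a dict with "pixels" (480x640x3 uint8, red, green, blue), "fx", "fy", "cx", "cy" (pixels), "rvec" (rotation vector, rad) and "tvec" (3), from world to camera coordinates, as OpenCV has them. Camera axes: x right, y down, z forward; pixel columns grow to the right and rows downward; lengths in m; the calibration is good to about 2 mm. A picture is of the moment at which its call begins. There is no depth.
- close_job(): hands the job in, once; it reports no verdict.
The state is a dict: "time": time; "joint_positions": joint angles; "joint_vel": joint speeds; "joint_torque": joint torques, N m; "ee_pos": TCP position; "eef_rot": TCP orientation; "ft_force": force on the tool from outside, world axes, zero at the start; "torque": the same for the moment, N m; "width": finger opening in m.
Only numpy, scipy, OpenCV 4.12 (cv2) and the standard library are available. Lean on these libraries where they do the work, as an engineer would, in place of code of your own. Each camera call takes 0.05 s, during which the arm holds its last target.

## Working session

There is one attempt and no reset: what is moved stays moved. The work goes in short steps, Python scripts to look and compute and a tool call to move; the robot and the scene stay as the last step left them, time stands still between calls to the robot, and variables do not carry over. Pictures are saved under pics/ and viewed, and the job is handed in when it is done.

Besides the shell and the picture viewer there is one more tool, called after "Call:" by a JSON object that holds its "method" and its "body", one argument or row to a line. arm_command: Moves the arm, as the interface text tells. Its arguments: {"type":"object","properties":{"commands":{"type":"array","items":{"type":"array"}},"squeeze":{"type":"number"}},"required":["commands"]}

```bash
mkdir -p pics; python3 - <<'E'
from bench import *
import cv2,numpy as np
s=read_state()
for k in s: print(k,np.round(s[k],4))
for n in("side","top"):
    c=camera(n); cv2.imwrite(f"pics/{n}0.png",c["pixels"][:,:,::-1])
    R=cv2.Rodrigues(np.array(c["rvec"]))[0]; print(n,c["fx"],c["fy"],c["cx"],c["cy"],"pos",-R.T@np.array(c["tvec"]).ravel()); print(R)
E
```

```text
time 0.0
joint_positions [ 1.1864  0.3328 -0.0647  1.4609  0.0216  1.3499 -0.0886]
joint_vel [ 0.0013 -0.0008  0.0005  0.0012  0.0004 -0.0004  0.0009]
joint_torque [ 9.00000e-04 -6.23249e+01  2.55000e-02 -3.89903e+01 -6.13000e-02
  3.96000e-02  1.00000e-04]
ee_pos [ 0.2211 -0.5843  0.2915]
eef_rot [ 9.837e-01  1.799e-01 -1.000e-04 -7.000e-04]
ft_force [ 0.3585 -0.9315  0.1729]
torque [-0.0031  0.0062 -0.0021]
width 0.0872
side 446.0172348612425 446.0172348612425 316.82064292894347 232.7034335587803 pos [ 0.37084143 -0.51246714  0.64317095]
[[ 0.97881328 -0.20392895  0.01837237]
 [-0.1307642  -0.69163245 -0.71031351]
 [ 0.15756042  0.69286185 -0.70364563]]
top 526.560090337888 526.560090337888 321.5411775248275 227.18667211483657 pos [ 0.3652609  -0.01283585  1.04245755]
[[ 0.00257096 -0.99953741 -0.03030429]
 [-0.98909234  0.00192132 -0.14728422]
 [ 0.14727431  0.0303524  -0.98862986]]
```

View pics/side0.png

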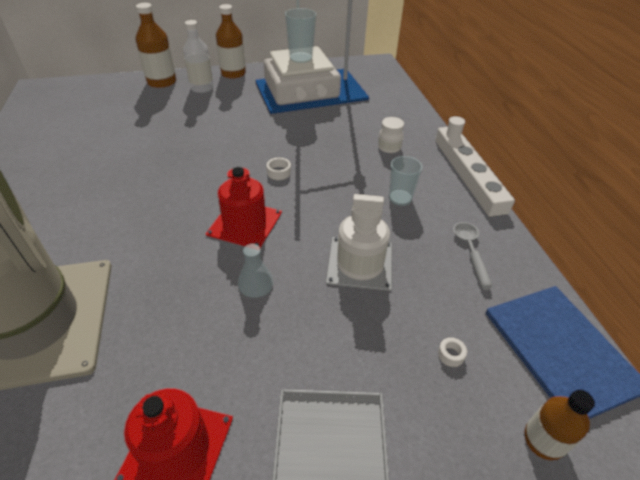

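View pics/top0.png

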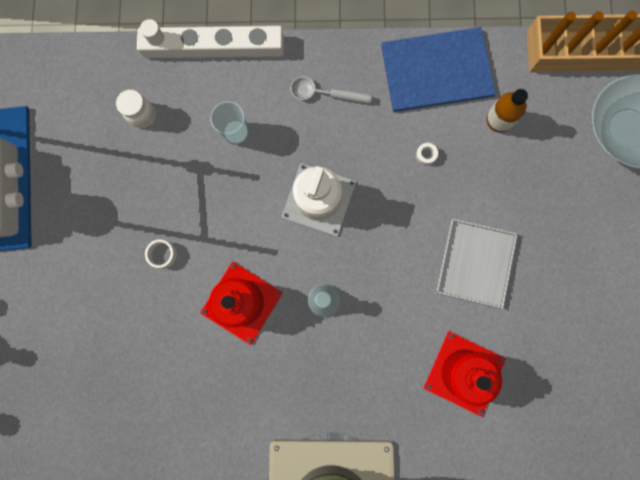

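The side view shows the white bottle at (362,240), rings at (279,169) and (453,352), and the tray at (330,440). In the top view the bottle is at (318,193), the rings at (160,254) and (428,154), and the tray at (478,264).

Possible mix-ups (top view pixels):
- **Bottle:** white bottle (318,193), red bottles (240,300) and (470,375), white jar (133,107). I choose (318,193).
- **Collar:** rings at (160,254) and (428,154). The larger is (160,254), and I'll check its size.

```bash
cat > h.py <<'E'
from bench import *
import cv2,numpy as np
def cam(n):
    c=camera(n); c["R"]=cv2.Rodrigues(np.array(c["rvec"]))[0]; c["t"]=np.array(c["tvec"]).ravel()
    c["K"]=np.array([[c["fx"],0,c["cx"]],[0,c["fy"],c["cy"]],[0,0,1]]); c["C"]=-c["R"].T@c["t"]
    c["bgr"]=np.ascontiguousarray(c["pixels"][:,:,::-1]); return c
def onz(c,uv,z):
    uv=np.atleast_2d(np.array(uv,float)); d=np.c_[uv,np.ones(len(uv))]@np.linalg.inv(c["K"]).T@c["R"]
    return (c["C"]+d*((z-c["C"][2])/d[:,2])[:,None])
def proj(c,P): return cv2.projectPoints(np.atleast_2d(np.array(P,float)),np.array(c["rvec"],float),c["t"],c["K"],None)[0][:,0]
def crop(c,x,y,w,h,s,name): cv2.imwrite(name,cv2.resize(c["bgr"][y:y+h,x:x+w],None,fx=s,fy=s,interpolation=cv2.INTER_CUBIC))
E
python3 - <<'E'
from h import *
t=cam("top"); s=cam("side")
a=cv2.resize(t["bgr"][155:245,275:365],(400,400),interpolation=cv2.INTER_CUBIC)
b=cv2.resize(t["bgr"][229:279,135:185],(400,400),interpolation=cv2.INTER_CUBIC)
cc=cv2.resize(s["bgr"][185:295,315:425],(400,400)); 
cv2.imwrite("pics/c1.png",np.hstack([a,b])); 
# white rings
for n,c,boxes in(("top",t,[(135,229,50,50),(410,136,36,36)]),("side",s,[(260,150,40,36),(433,333,40,38)])):
    for x,y,w,h in boxes:
        g=c["bgr"][y:y+h,x:x+w].min(2); m=(g>165).astype(np.uint8)
        k=max(cv2.findContours(m,cv2.RETR_EXTERNAL,cv2.CHAIN_APPROX_NONE)[0],key=cv2.contourArea)
        e=cv2.fitEllipse(k); ctr=(e[0][0]+x,e[0][1]+y); print(n,ctr,e[1:],[np.round(onz(c,ctr,z)[0],4) for z in(.012,.024)])
for n,c in(("top",t),):
    x,y,w,h=430,212,95,100
    g=c["bgr"][y:y+h,x:x+w]; m=(g.min(2)>135).astype(np.uint8)
    m=cv2.morphologyEx(m,cv2.MORPH_CLOSE,np.ones((5,5)))
    k=max(cv2.findContours(m,cv2.RETR_EXTERNAL,cv2.CHAIN_APPROX_NONE)[0],key=cv2.contourArea)
    r=cv2.minAreaRect(k); bp=cv2.boxPoints(r)+[x,y]; print("tray",bp.tolist()); W=onz(c,bp,.014); print(np.round(W,4),np.linalg.norm(W-np.roll(W,1,0),axis=1), W.mean(0))
E
```

```text
top (158.30285453796387, 253.0679759979248) ((26.80244255065918, 28.331188201904297), 35.660335540771484) [array([0.4675, 0.3426, 0.012 ]), array([0.4663, 0.3385, 0.024 ])]
top (426.662654876709, 152.34270095825195) ((19.30213737487793, 21.076725006103516), 77.20985412597656) [array([ 0.6704, -0.1922,  0.012 ]), array([ 0.6669, -0.1901,  0.024 ])]
side (267.5, 164.5) ((0.0, 1.0), 180.0) [array([0.4441, 0.3556, 0.012 ]), array([0.4427, 0.3391, 0.024 ])]
side (453.10191535949707, 348.4463357925415) ((19.55281639099121, 26.130678176879883), 120.10076141357422) [array([ 0.6732, -0.1898,  0.012 ]), array([ 0.6675, -0.1959,  0.024 ])]
tray [[422.4706840515137, 300.3840866088867], [440.6240348815918, 205.42812728881836], [519.3496704101562, 220.47862243652344], [501.1963195800781, 315.43458557128906]]
[[ 0.3757 -0.176   0.014 ]
 [ 0.5614 -0.2163  0.014 ]
 [ 0.531  -0.3685  0.014 ]
 [ 0.3476 -0.3246  0.014 ]] [0.15132661 0.19010731 0.15515852 0.18858764] [ 0.45391532 -0.27135501  0.014     ]
```

View pics/c1.png

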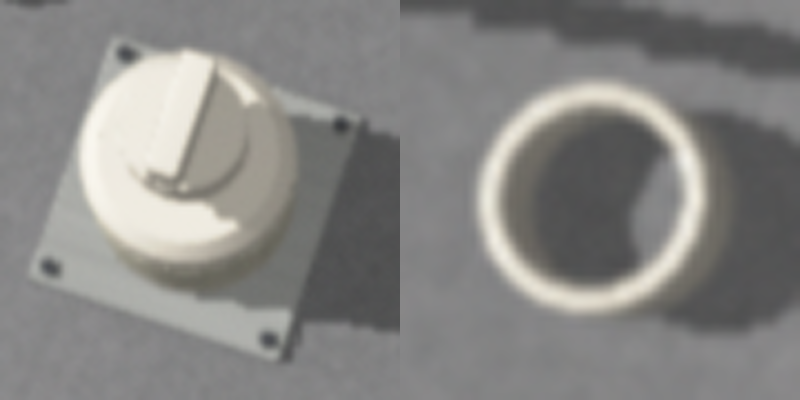

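The crop shows the white bottle with its bar grip, and bolt holes at crop (126,55), (341,125), (50,267) and (268,340). The collar is a thin ring, about 28 px or 55 mm across, so it is the larger one. Next I refine the bottle, the collar from the side view, and the tray.

```bash
python3 - <<'E'
from h import *
t=cam("top"); s=cam("side")
h=np.array([(126,55),(341,125),(268,340),(50,267)])*90/400+[275,155]-0.0
W=onz(t,h,.006); print("bottle holes",np.round(W,4),W.mean(0), [np.degrees(np.arctan2(*(W[i]-W[j])[[1,0]])) for i,j in((0,1),(3,2),(0,3),(1,2))])
b=np.array([(188,50),(216,68),(178,182),(148,172)])*90/400+[275,155]
B=onz(t,b,.165); print("bar",np.round(B,4),B.mean(0),[np.degrees(np.arctan2(*(B[i]-B[j])[[1,0]])) for i,j in((0,3),(1,2))])
a=cv2.resize(s["bgr"][185:295,315:405],(480,587),interpolation=cv2.INTER_CUBIC); b=cv2.resize(s["bgr"][145:195,255:305],(300,300),interpolation=cv2.INTER_CUBIC)
im=np.zeros((600,790,3),np.uint8); im[:587,:480]=a; im[:300,485:785]=b; cv2.imwrite("pics/c2.png",im)
a=cv2.resize(t["bgr"][210:315,430:530],(400,420),interpolation=cv2.INTER_CUBIC);b=cv2.resize(s["bgr"][380:480,265:400],(390,289))
im=np.zeros((420,800,3),np.uint8); im[:,:400]=a; im[:289,405:795]=b; cv2.imwrite("pics/c3.png",im)
E
```

```text
bottle holes [[ 0.6423  0.0562  0.006 ]
 [ 0.6092 -0.0416  0.006 ]
 [ 0.5109 -0.0084  0.006 ]
 [ 0.5443  0.0897  0.006 ]] [0.57669627 0.02399605 0.006     ] [np.float64(71.27429782427758), np.float64(71.21731828696817), np.float64(-18.885802661233164), np.float64(-18.654599597737985)]
bar [[0.6017 0.0217 0.165 ]
 [0.5945 0.0108 0.165 ]
 [0.5497 0.0253 0.165 ]
 [0.5537 0.0368 0.165 ]] [0.57489131 0.02364627 0.165     ] [np.float64(-17.522632720509133), np.float64(-17.904083055151432)]
```

View pics/c2.png

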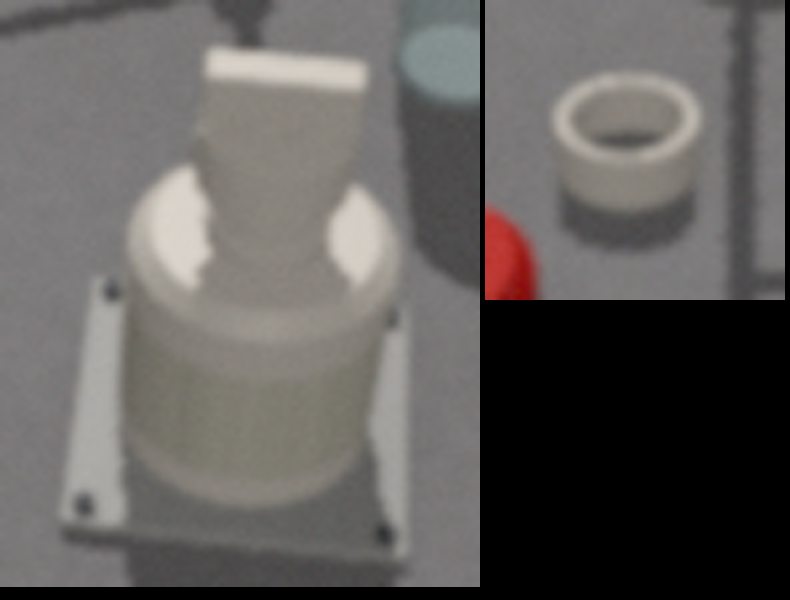

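View pics/c3.png

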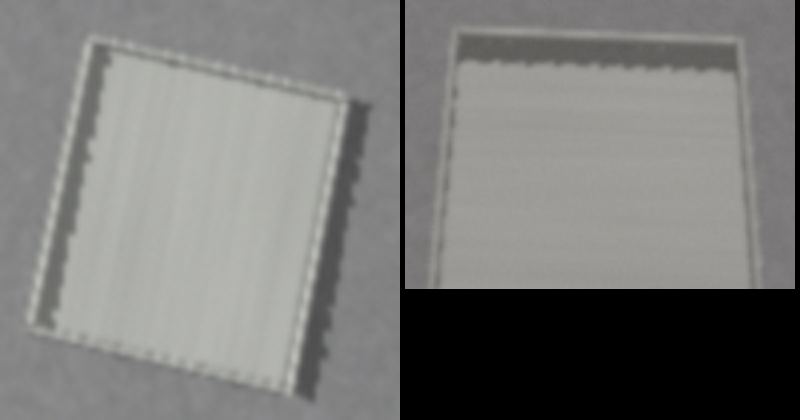

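```bash
python3 - <<'E'
from h import *
t=cam("top"); s=cam("side")
sc=90/480; o=[315,185]
bar=np.array([(208,48),(368,65),(360,90),(207,73)])*sc+o
B=onz(s,bar,.165); print("bar side",np.round(B,4),B.mean(0),np.degrees(np.arctan2(*(B[1]-B[0])[[1,0]])))
W=onz(s,np.array([(112,291),(390,318),(383,536),(83,505)])*sc+o,.006); print("holes side",np.round(W,4),W.mean(0))
print("collar side",onz(s,(142/6+255,120/6+145),.024))
for n,c,bx in(("side",s,(255,145,50,50)),("top",t,(135,229,50,50))):
    x,y,w,h=bx; g=c["bgr"][y:y+h,x:x+w].min(2); print(n,np.percentile(g,[5,50,90,97,100]))
T=onz(t,np.array([(92,38),(347,95),(290,393),(30,327)])/4+[430,210],.014); print("tray",np.round(T,4),T.mean(0),np.linalg.norm(T-np.roll(T,1,0),axis=1))
T=onz(s,np.array([(457-405,30),(741-405,40)])*135/390+[265,380],.014);print("tray far side",T)
for n,uv in dict(beaker=(237,132),flask=(322,300),red2=(462,372),amber=(505,118),red1=(243,303),jar=(135,105)).items(): print(n,np.round(onz(t,uv,.0)[0],3))
E
```

```text
bar side [[0.5579 0.0369 0.165 ]
 [0.6049 0.0198 0.165 ]
 [0.5988 0.0088 0.165 ]
 [0.5544 0.0253 0.165 ]] [0.57898708 0.02271612 0.165     ] -19.997034023626405
holes side [[ 0.5473  0.0887  0.006 ]
 [ 0.6458  0.0557  0.006 ]
 [ 0.6109 -0.0424  0.006 ]
 [ 0.5133 -0.0098  0.006 ]] [0.57931355 0.02305772 0.006     ]
collar side [[0.46793468 0.33254518 0.024     ]]
side [ 75. 120. 125. 152. 171.]
top [ 81.   130.   155.   203.03 222.  ]
tray [[ 0.5332 -0.2396  0.014 ]
 [ 0.5048 -0.3621  0.014 ]
 [ 0.3611 -0.3278  0.014 ]
 [ 0.3922 -0.2052  0.014 ]] [ 0.44784228 -0.28367086  0.014     ] [0.14516262 0.12571923 0.14771607 0.12644959]
tray far side [[ 0.39526029 -0.20726968  0.014     ]
 [ 0.53630228 -0.24079453  0.014     ]]
beaker [0.72  0.195 0.   ]
flask [0.376 0.018 0.   ]
red2 [ 0.241 -0.25   0.   ]
amber [ 0.745 -0.355  0.   ]
red1 [0.37  0.174 0.   ]
jar [0.78  0.411 0.   ]
```

```bash
cat >> h.py <<'E'
from scipy.spatial.transform import Rotation as Ro
def go(p,yaw):
    s=read_state(); R=Ro.from_quat(s["eef_rot"]); y=np.radians(yaw)
    T=Ro.from_matrix(np.c_[[np.cos(y),np.sin(y),0],[np.sin(y),-np.cos(y),0],[0,0,-1]])
    x=R.as_matrix()[:,0]
    print("t",round(s["time"],3),"pos",np.round(s["ee_pos"],4),"yaw",round(np.degrees(np.arctan2(x[1],x[0])),2),"q7",round(s["joint_positions"][6],2),"F",np.round(s["ft_force"],1),"w",round(s["width"],4))
    print("shift",np.round(R.inv().apply(np.array(p)-s["ee_pos"]),4),"turn",np.round((R.inv()*T).as_rotvec(),4))
E
python3 -c "
from h import *
go((.578,.0243,.27),-18.7)"
```

```text
t 0.4 pos [ 0.2212 -0.5845  0.2922] yaw 20.73 q7 -0.09 F [-0.5 -0.2  0.2] w 0.0873
shift [ 0.5492 -0.4431  0.0222] turn [-1.000e-04  0.000e+00  6.882e-01]
```

Call:
{"method": "arm_command", "body": {
  "commands": [
    [100,[0.549,-0.443,0.022],[0,0,0.688]],
    [100,[0.549,-0.443,0.022],[0,0,0.688]],
    [100,[0.549,-0.443,0.022],[0,0,0.688]],
    [100,[0.549,-0.443,0.022],[0,0,0.688]],
    [100,[0.549,-0.443,0.022],[0,0,0.688]],
    [100,[0.549,-0.443,0.022],[0,0,0.688]],
    [100,[0.549,-0.443,0.022],[0,0,0.688]],
    [100,[0.549,-0.443,0.022],[0,0,0.688]],
    [100,[0.549,-0.443,0.022],[0,0,0.688]],
    [100,[0.549,-0.443,0.022],[0,0,0.688]]
  ],
  "squeeze": 40
}}

```text
time: 1.23
ee_pos: [0.4284, -0.2306, 0.2799]
eef_rot: [0.987, -0.162, 0.0, 0.0]
ft_force: [0.4, -1.0, 0.1]
width: 0.0872
```

```bash
python3 -c "
from h import *
go((.578,.0243,.27),-18.7)"
```

```text
t 1.233 pos [ 0.4284 -0.2306  0.2799] yaw -18.7 q7 -1.51 F [ 0.4 -1.   0.1] w 0.0872
shift [ 0.06   -0.2894  0.0098] turn [ 0.0005 -0.0009  0.    ]
```

Call:
{"method": "arm_command", "body": {
  "commands": [
    [100,[0.06,-0.289,0.01],[0,0,0]],
    [100,[0.06,-0.289,0.01],[0,0,0]],
    [100,[0.06,-0.289,0.01],[0,0,0]],
    [100,[0.06,-0.289,0.01],[0,0,0]],
    [100,[0.06,-0.289,0.01],[0,0,0]],
    [100,[0.06,-0.289,0.01],[0,0,0]],
    [100,[0.06,-0.289,0.01],[0,0,0]],
    [100,[0.06,-0.289,0.01],[0,0,0]],
    [100,[0.06,-0.289,0.01],[0,0,0]],
    [100,[0.06,-0.289,0.01],[0,0,0]]
  ]
}}

```text
time: 2.07
ee_pos: [0.5771, 0.0217, 0.2693]
eef_rot: [0.987, -0.162, -0.0, 0.0]
ft_force: [-0.0, -1.1, -0.4]
width: 0.0866
```

```bash
python3 -c "
from h import *
go((.578,.0243,.22),-18.7)
t=cam('top');s=cam('side')
crop(t,250,130,130,120,3,'pics/a1.png');crop(s,280,120,170,170,3,'pics/a2.png')
print(proj(t,[(.578,.0243,.2)]))
a=cv2.imread('pics/a1.png');b=cv2.imread('pics/a2.png');im=np.zeros((510,790,3),np.uint8);im[:360,:390]=a;im[:,395:]=cv2.resize(b,None,fx=.775,fy=1)[:,:395];cv2.imwrite('pics/a3.png',im)"
```

```text
t 2.067 pos [0.5771 0.0217 0.2693] yaw -18.67 q7 -2.13 F [-0.  -1.1 -0.4] w 0.0866
shift [ 0.     -0.0027  0.0493] turn [0.0005 0.0004 0.0004]
[[314.82229762 174.69320851]]
```

View pics/a3.png

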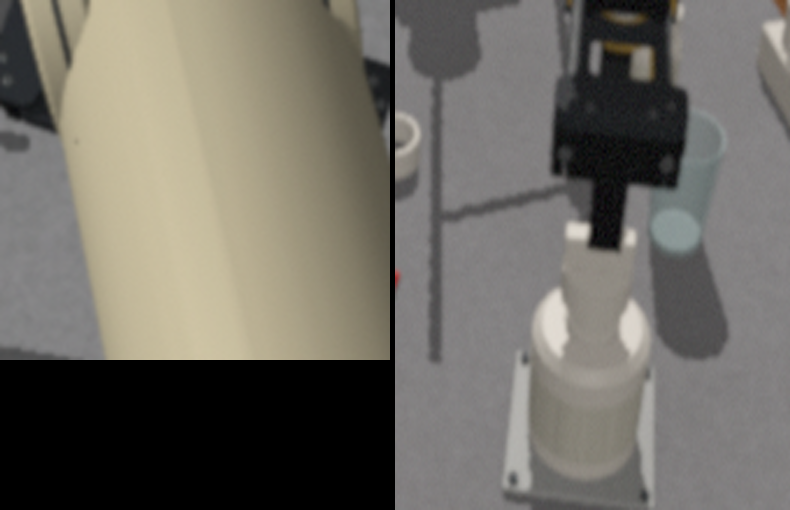

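The side crop shows the near finger centred in front of the bar grip, at about crop (610,210), with the beaker clear. I lower onto the bar.

Call:
{"method": "arm_command", "body": {
  "commands": [
    [100,[0,-0.002,0.02],[0,0,0]],
    [100,[0,-0.002,0.035],[0,0,0]],
    [100,[0,-0.002,0.045],[0,0,0]],
    [100,[0,-0.002,0.053],[0,0,0]],
    [100,[0,-0.002,0.053],[0,0,0]],
    [30,[0,-0.002,0.053],[0,0,0]],
    [10,[0,-0.002,0.053],[0,0,0]],
    [0,[0,-0.002,0.053],[0,0,0]],
    [0,[0,-0.002,0.053],[0,0,0]],
    [0,[0,-0.002,0.053],[0,0,0]]
  ],
  "squeeze": 40
}}

```text
time: 3.0
ee_pos: [0.5781, 0.024, 0.217]
eef_rot: [0.987, -0.162, 0.0, -0.0]
ft_force: [-0.3, -0.3, -0.1]
width: 0.0614
```

```bash
python3 -c "
from h import *
go((.578,.0243,.2135),-18.7);print(read_state()['torque'])"
```

```text
t 3.0 pos [0.5781 0.024  0.217 ] yaw -18.69 q7 -2.15 F [-0.3 -0.3 -0.1] w 0.0614
shift [-0.0002 -0.0003  0.0035] turn [-0.0001 -0.0008  0.0002]
[ 0.05799835  0.03056457 -0.05205748]
```

Call:
{"method": "arm_command", "body": {
  "commands": [
    [0,[0,0,0.001],[0,0,0]],
    [0,[0,0,0.002],[0,0,0]],
    [0,[0,0,0.002],[0,0,0]],
    [0,[0,0,0.002],[0,0,0]],
    [0,[0,0,0.002],[0,0,0]],
    [0,[0,0,0.002],[0,0,0]],
    [0,[0,0,0.002],[0,0,0]],
    [0,[0,0,0.002],[0,0,0]],
    [0,[0,0,0.002],[0,0,0]],
    [0,[0,0,0.002],[0,0,0]]
  ]
}}

```text
time: 3.83
ee_pos: [0.578, 0.0244, 0.2147]
eef_rot: [0.987, -0.162, 0.0, -0.0]
ft_force: [1.8, 2.7, -0.5]
width: 0.0139
```

```bash
python3 -c "
from h import *
go((.578,.0243,.2075),-18.7);print(read_state()['torque'])"
```

```text
t 3.833 pos [0.578  0.0244 0.2147] yaw -18.66 q7 -2.15 F [ 1.8  2.7 -0.5] w 0.0139
shift [0.     0.0001 0.0072] turn [-0.0006 -0.0004  0.0006]
[ 0.52682575 -0.2998641  -0.06020236]
```

Call:
{"method": "arm_command", "body": {
  "commands": [
    [0,[0,0,0.001],[0,0,0]],
    [0,[0,0,0.002],[0,0,0]],
    [0,[0,0,0.003],[0,0,0]],
    [0,[0,0,0.004],[0,0,0]],
    [0,[0,0,0.005],[0,0,0]],
    [0,[0,0,0.0057],[0,0,0]],
    [0,[0,0,0.0057],[0,0,0]],
    [0,[0,0,0.0057],[0,0,0]],
    [0,[0,0,0.0057],[0,0,0]],
    [0,[0,0,0.0057],[0,0,0]]
  ],
  "squeeze": 55
}}

```text
time: 4.67
ee_pos: [0.5781, 0.0244, 0.2103]
eef_rot: [0.987, -0.162, 0.001, -0.0]
ft_force: [-3.7, 1.8, 10.7]
width: 0.0137
```

```bash
python3 -c "
from h import *
go((.578,.0243,.2075),-18.7);print(read_state()['torque'])
s=cam('side');crop(s,320,180,90,110,5,'pics/p1.png')"
```

```text
t 4.667 pos [0.5781 0.0244 0.2103] yaw -18.67 q7 -2.15 F [-3.7  1.8 10.7] w 0.0137
shift [-0.0001  0.0001  0.0028] turn [-0.0004 -0.0012  0.0005]
[0.41647636 0.91557745 0.03740181]
```

View pics/p1.png

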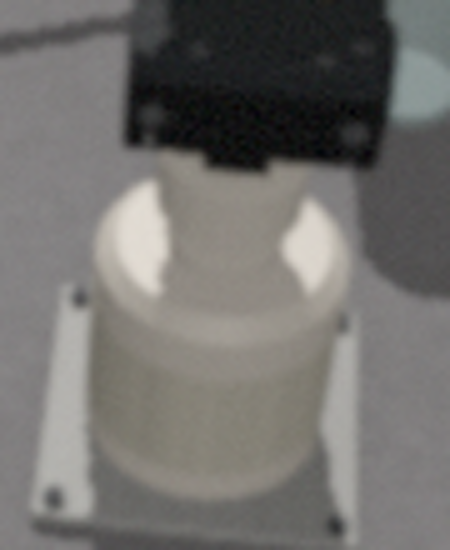

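The crop shows the gripper holding the bar low over the cap top. The force is about 10.7 N and the press is about 4.4 to 5 mm, so I press slightly deeper, then turn.

Call:
{"method": "arm_command", "body": {
  "commands": [
    [0,[0,0,0.001],[0,0,0]],
    [0,[0,0,0.0015],[0,0,0]],
    [0,[0,0,0.0015],[0,0,-0.06]],
    [0,[0,0,0.0015],[0,0,-0.14]],
    [0,[0,0,0.0015],[0,0,-0.22]],
    [0,[0,0,0.0015],[0,0,-0.3]],
    [0,[0,0,0.0015],[0,0,-0.38]],
    [0,[0,0,0.0015],[0,0,-0.46]],
    [0,[0,0,0.0015],[0,0,-0.52]],
    [0,[0,0,0.0015],[0,0,-0.52]]
  ]
}}

```text
time: 5.55
ee_pos: [0.5787, 0.0239, 0.2089]
eef_rot: [0.995, 0.099, 0.001, 0.0]
ft_force: [0.4, 0.2, 10.0]
width: 0.0134
```

```bash
python3 -c "
from h import *
go((.578,.0243,.2085),41.3);print(read_state()['torque'])"
```

```text
t 5.55 pos [0.5787 0.0239 0.2089] yaw 11.32 q7 -1.65 F [ 0.4  0.2 10. ] w 0.0134
shift [-0.0006 -0.0006  0.0004] turn [ 0.0016 -0.0023 -0.5232]
[0.07518493 0.11449043 0.04435618]
```

Call:
{"method": "arm_command", "body": {
  "commands": [
    [0,[0,0,0],[0,0,-0.08]],
    [0,[0,0,0],[0,0,-0.16]],
    [0,[0,0,0],[0,0,-0.24]],
    [0,[0,0,0],[0,0,-0.32]],
    [0,[0,0,0],[0,0,-0.4]],
    [0,[0,0,0],[0,0,-0.46]],
    [0,[0,0,0],[0,0,-0.52]],
    [0,[0,0,0],[0,0,-0.525]],
    [0,[0,0,0],[0,0,-0.525]],
    [0,[0,0,0],[0,0,-0.525]]
  ]
}}

```text
time: 6.38
ee_pos: [0.5785, 0.0241, 0.2089]
eef_rot: [0.936, 0.352, 0.001, 0.0]
ft_force: [-0.7, 0.9, 10.9]
width: 0.0135
```

```bash
python3 -c "
from h import *
go((.578,.0243,.2085),41.3);print(read_state()['torque'])
s=cam('side');crop(s,320,180,90,110,5,'pics/p2.png')"
```

```text
t 6.383 pos [0.5785 0.0241 0.2089] yaw 41.17 q7 -1.16 F [-0.7  0.9 10.9] w 0.0135
shift [-0.0002 -0.0005  0.0004] turn [ 0.0015 -0.0015 -0.0022]
[ 0.28080737  0.41758826 -0.0207806 ]
```

View pics/p2.png

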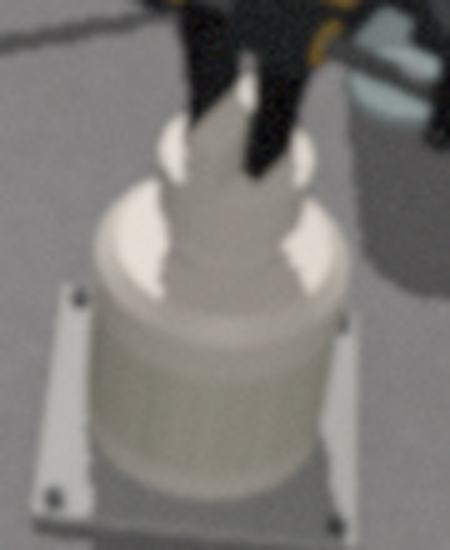

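The crop shows the bar turned with the jaws by about 60°. I raise it slowly.

Call:
{"method": "arm_command", "body": {
  "commands": [
    [0,[0,0,-0.002],[0,0,0]],
    [0,[0,0,-0.004],[0,0,0]],
    [0,[0,0,-0.006],[0,0,0]],
    [0,[0,0,-0.008],[0,0,0]],
    [0,[0,0,-0.01],[0,0,0]],
    [0,[0,0,-0.012],[0,0,0]],
    [0,[0,0,-0.014],[0,0,0]],
    [0,[0,0,-0.014],[0,0,0]],
    [0,[0,0,-0.014],[0,0,0]],
    [0,[0,0,-0.014],[0,0,0]]
  ]
}}

```text
time: 7.27
ee_pos: [0.5778, 0.0239, 0.2211]
eef_rot: [0.936, 0.352, -0.0, -0.0]
ft_force: [1.7, 1.9, 0.5]
width: 0.0136
```

```bash
python3 -c "
from h import *
go((.578,.0243,.2085),41.3);print(read_state()['torque'])
s=cam('side');crop(s,320,180,90,110,5,'pics/p3.png')"
```

```text
t 7.267 pos [0.5778 0.0239 0.2211] yaw 41.18 q7 -1.15 F [1.7 1.9 0.5] w 0.0136
shift [ 0.0004 -0.0001  0.0126] turn [-0.0001  0.0002 -0.002 ]
[ 0.36228538 -0.51646514  0.02589169]
```

View pics/p3.png

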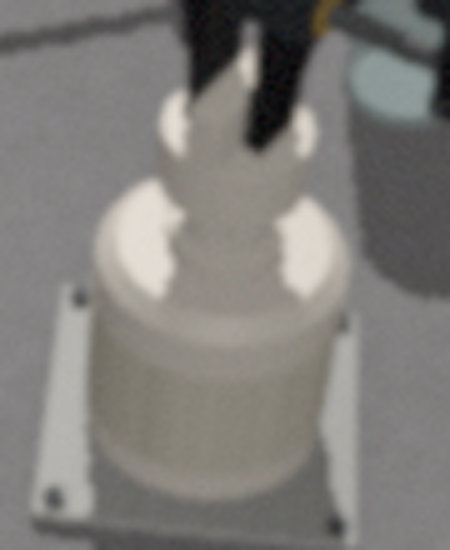

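The cap rose with no pull, so it is unlocked. I lift clear and carry it to the tray.

```bash
python3 -c "
from h import *
go((.449,-.283,.29),41.2);go((.578,.024,.29),41.2)"
```

```text
t 7.317 pos [0.5778 0.024  0.2212] yaw 41.18 q7 -1.15 F [2.  1.7 0.1] w 0.0136
shift [-0.2991  0.1462 -0.0688] turn [-0.0001  0.0002 -0.0003]
t 7.317 pos [0.5778 0.024  0.2212] yaw 41.18 q7 -1.15 F [2.  1.7 0.1] w 0.0136
shift [ 0.0002  0.0001 -0.0688] turn [-0.0001  0.0002 -0.0003]
```

Call:
{"method": "arm_command", "body": {
  "commands": [
    [0,[0,0,-0.015],[0,0,0]],
    [0,[0,0,-0.035],[0,0,0]],
    [0,[0,0,-0.055],[0,0,0]],
    [0,[0,0,-0.069],[0,0,0]],
    [0,[-0.02,0.01,-0.069],[0,0,0]],
    [0,[-0.05,0.025,-0.069],[0,0,0]],
    [0,[-0.08,0.04,-0.069],[0,0,0]],
    [0,[-0.11,0.055,-0.069],[0,0,0]],
    [0,[-0.14,0.07,-0.069],[0,0,0]],
    [0,[-0.17,0.085,-0.069],[0,0,0]]
  ]
}}

```text
time: 8.15
ee_pos: [0.5043, -0.1536, 0.2898]
eef_rot: [0.936, 0.351, -0.001, -0.0]
ft_force: [0.9, -0.5, -0.2]
width: 0.0139
```

```bash
python3 -c "
from h import *
go((.449,-.283,.2),41.2)
s=cam('side');crop(s,250,100,200,150,4,'pics/p4.png')
t=cam('top');crop(t,250,130,130,120,4,'pics/p5.png')"
```

```text
t 8.15 pos [ 0.5043 -0.1536  0.2898] yaw 41.16 q7 -0.72 F [ 0.9 -0.5 -0.2] w 0.0139
shift [-0.1266  0.0612  0.0899] turn [-0.0012  0.0016 -0.0008]
```

View pics/p4.png

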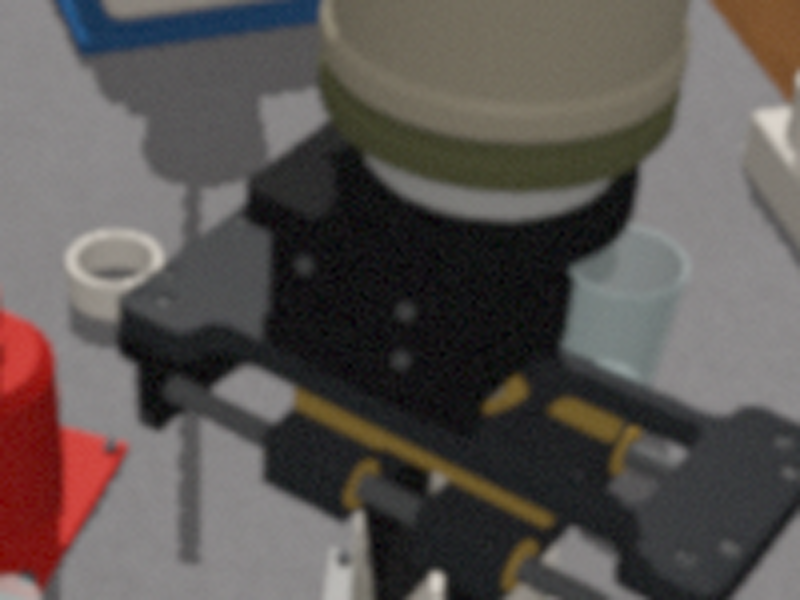

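The side view is mostly blocked by the gripper, but the width of 13.9 mm shows the cap is held. I continue to the tray.

Call:
{"method": "arm_command", "body": {
  "commands": [
    [0,[-0.03,0.015,0.0],[0,0,0]],
    [0,[-0.06,0.03,0.0],[0,0,0]],
    [0,[-0.09,0.044,0.02],[0,0,0]],
    [0,[-0.115,0.055,0.05],[0,0,0]],
    [0,[-0.1265,0.061,0.08],[0,0,0]],
    [0,[-0.1265,0.061,0.11],[0,0,0]],
    [0,[-0.1265,0.061,0.135],[0,0,0]],
    [0,[-0.1265,0.061,0.15],[0,0,0]],
    [0,[-0.1265,0.061,0.16],[0,0,0]],
    [0,[-0.1265,0.061,0.16],[0,0,0]]
  ]
}}

```text
time: 9.08
ee_pos: [0.4496, -0.2803, 0.1281]
eef_rot: [0.936, 0.352, -0.001, -0.002]
ft_force: [-0.5, -0.1, -0.8]
width: 0.0136
```

```bash
python3 -c "
from h import *
go((.449,-.283,.1),41.2)
s=cam('side');crop(s,240,300,200,180,4,'pics/p6.png')
cv2.imwrite('pics/p6.png',cv2.resize(s['bgr'][240:480,200:460],None,fx=2.5,fy=2.5))
"
```

```text
t 9.083 pos [ 0.4496 -0.2803  0.1281] yaw 41.2 q7 -0.52 F [-0.5 -0.1 -0.8] w 0.0136
shift [-0.0022  0.0017  0.0281] turn [-0.0041  0.0012 -0.    ]
```

View pics/p6.png

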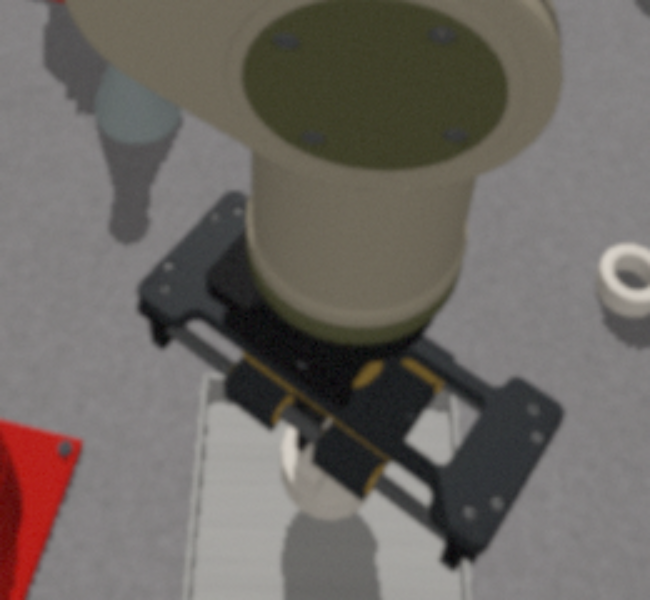

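The side crop shows the cap held upright above the tray floor, at about crop (320,470), well inside the walls. I lower it gently.

Call:
{"method": "arm_command", "body": {
  "commands": [
    [0,[0,0,0.006],[0,0,0]],
    [0,[0,0,0.012],[0,0,0]],
    [0,[0,0,0.018],[0,0,0]],
    [0,[0,0,0.022],[0,0,0]],
    [0,[0,0,0.024],[0,0,0]],
    [0,[0,0,0.0255],[0,0,0]],
    [0,[0,0,0.0265],[0,0,0]],
    [0,[0,0,0.0275],[0,0,0]],
    [0,[0,0,0.028],[0,0,0]],
    [0,[0,0,0.028],[0,0,0]]
  ]
}}

```text
time: 9.97
ee_pos: [0.4509, -0.2812, 0.1024]
eef_rot: [0.936, 0.352, 0.0, 0.0]
ft_force: [-0.8, 0.2, -1.4]
width: 0.0135
```

```bash
python3 -c "
from h import *
go((.449,-.283,.1),41.2)
"
```

```text
t 9.967 pos [ 0.4509 -0.2812  0.1024] yaw 41.18 q7 -0.54 F [-0.8  0.2 -1.4] w 0.0135
shift [-0.0026  0.0001  0.0024] turn [ 0.0002 -0.     -0.0003]
```

Call:
{"method": "arm_command", "body": {
  "commands": [
    [0,[0,0,0.0005],[0,0,0]],
    [0,[0,0,0.001],[0,0,0]],
    [0,[0,0,0.0015],[0,0,0]],
    [0,[0,0,0.002],[0,0,0]],
    [0,[0,0,0.002],[0,0,0]],
    [0,[0,0,0.0025],[0,0,0]],
    [0,[0,0,0.0025],[0,0,0]],
    [0,[0,0,0.003],[0,0,0]],
    [0,[0,0,0.003],[0,0,0]],
    [0,[0,0,0.003],[0,0,0]]
  ]
}}

```text
time: 10.8
ee_pos: [0.4509, -0.2812, 0.0996]
eef_rot: [0.936, 0.352, -0.0, 0.0]
ft_force: [-2.2, 1.4, 4.0]
width: 0.0137
```

```bash
python3 -c "
from h import *
go((.449,-.283,.1),41.2)
"
```

```text
t 10.8 pos [ 0.4509 -0.2812  0.0996] yaw 41.18 q7 -0.54 F [-2.2  1.4  4. ] w 0.0137
shift [-0.0026  0.0002 -0.0004] turn [ 0.0001  0.0002 -0.0003]
```

There is floor contact at the expected height, with about 5 N. I release the cap and rise.

Call:
{"method": "arm_command", "body": {
  "commands": [
    [20,[0,0,0],[0,0,0]],
    [30,[0,0,0],[0,0,0]],
    [45,[0,0,0],[0,0,0]],
    [45,[0,0,0],[0,0,0]],
    [45,[0,0,0],[0,0,0]],
    [45,[0,0,0],[0,0,0]],
    [45,[0,0,-0.01],[0,0,0]],
    [45,[0,0,-0.03],[0,0,0]],
    [45,[0,0,-0.06],[0,0,0]],
    [45,[0,0,-0.1],[0,0,0]]
  ]
}}

```text
time: 11.63
ee_pos: [0.4497, -0.2804, 0.1992]
eef_rot: [0.936, 0.352, -0.001, -0.002]
ft_force: [0.9, -1.3, 0.7]
width: 0.0388
```

```bash
python3 -c "
from h import *
go((.467,.337,.29),0)
s=cam('side');cv2.imwrite('pics/p7.png',s['bgr'])
"
```

```text
t 11.633 pos [ 0.4497 -0.2804  0.1992] yaw 41.21 q7 -0.48 F [ 0.9 -1.3  0.7] w 0.0388
shift [ 0.4196 -0.4534 -0.0893] turn [-0.0034  0.002   0.7192]
```

View pics/p7.png

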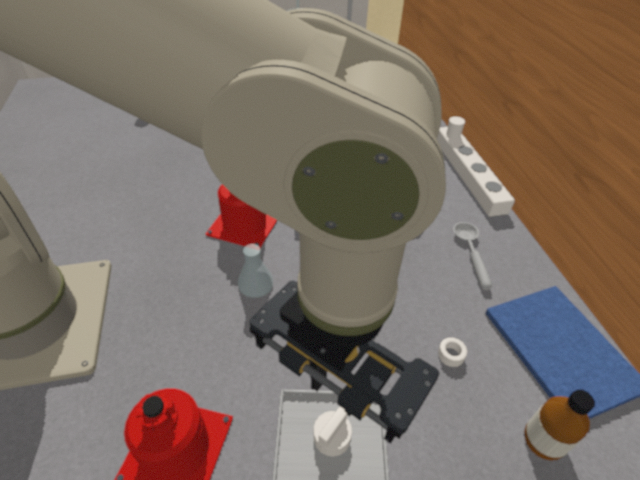

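The picture shows the cap upright in the tray at (332,430), not touching the walls. The flask at (253,272) and small ring at (453,352) are undisturbed. Next is the collar.

```bash
python3 -c "
from h import *
go((.467,.337,.29),59)
"
```

```text
t 11.683 pos [ 0.4533 -0.2819  0.2086] yaw 41.22 q7 -0.48 F [ 3.3 -2.3  8.4] w 0.039
shift [ 0.4183 -0.4558 -0.084 ] turn [ 0.0081 -0.0011 -0.3104]
```

Call:
{"method": "arm_command", "body": {
  "commands": [
    [70,[0.0,0.0,-0.04],[0,0,0]],
    [100,[0.03,-0.03,-0.08],[0,0,-0.03]],
    [100,[0.05,-0.055,-0.09],[0,0,-0.06]],
    [100,[0.08,-0.085,-0.09],[0,0,-0.1]],
    [100,[0.107,-0.115,-0.09],[0,0,-0.14]],
    [100,[0.135,-0.145,-0.09],[0,0,-0.18]],
    [100,[0.162,-0.175,-0.09],[0,0,-0.22]],
    [100,[0.19,-0.205,-0.09],[0,0,-0.26]],
    [100,[0.217,-0.235,-0.09],[0,0,-0.29]],
    [100,[0.245,-0.265,-0.09],[0,0,-0.31]]
  ]
}}

```text
time: 12.52
ee_pos: [0.4602, 0.0801, 0.2902]
eef_rot: [0.87, 0.493, 0.0, 0.001]
ft_force: [1.1, -0.3, -0.3]
width: 0.0861
```

```bash
python3 -c "
from h import *
go((.467,.337,.29),59)
"
```

```text
t 12.517 pos [0.4602 0.0801 0.2902] yaw 59.05 q7 -0.82 F [ 1.1 -0.3 -0.3] w 0.0861
shift [ 0.2238 -0.1263 -0.    ] turn [0.0019 0.0001 0.0008]
```

Call:
{"method": "arm_command", "body": {
  "commands": [
    [100,[0.03,-0.017,0],[0,0,0]],
    [100,[0.06,-0.034,0],[0,0,0]],
    [100,[0.09,-0.05,0],[0,0,0]],
    [100,[0.12,-0.067,0],[0,0,0]],
    [100,[0.15,-0.084,0],[0,0,0]],
    [100,[0.18,-0.1,0],[0,0,0]],
    [100,[0.205,-0.115,0],[0,0,0]],
    [100,[0.222,-0.125,0],[0,0,0]],
    [100,[0.224,-0.126,0.02],[0,0,0]],
    [100,[0.224,-0.126,0.05],[0,0,0]]
  ]
}}

```text
time: 13.35
ee_pos: [0.4683, 0.3381, 0.2416]
eef_rot: [0.87, 0.493, 0.003, -0.001]
ft_force: [0.7, -0.5, -1.0]
width: 0.0871
```

```bash
python3 -c "
from h import *
s=cam('side');t=cam('top')
go((.467,.337,.075),59)
a=cv2.resize(s['bgr'][60:260,200:400],(395,395));b=cv2.resize(t['bgr'][180:330,90:240],(395,395));cv2.imwrite('pics/p8.png',np.hstack([a,b]))
cv2.imwrite('pics/p9.png',t['bgr'])
"
```

```text
t 13.45 pos [0.467  0.3338 0.236 ] yaw 58.99 q7 -1.5 F [-0.7  0.5  0.2] w 0.0868
shift [ 0.0036 -0.0013  0.161 ] turn [-0.0022  0.0054 -0.0001]
```

View pics/p8.png

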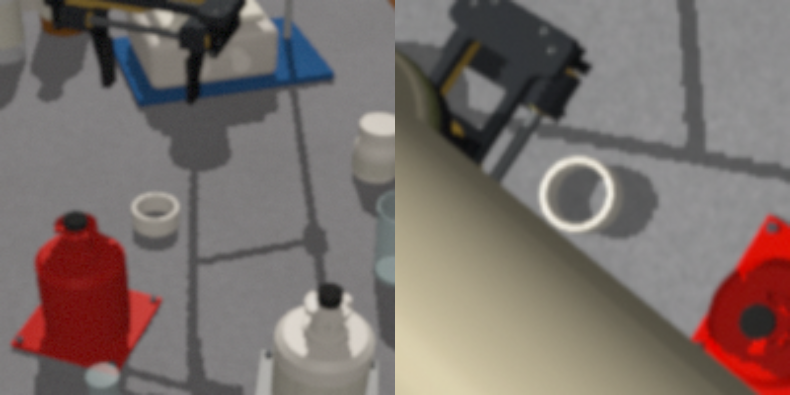

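View pics/p9.png

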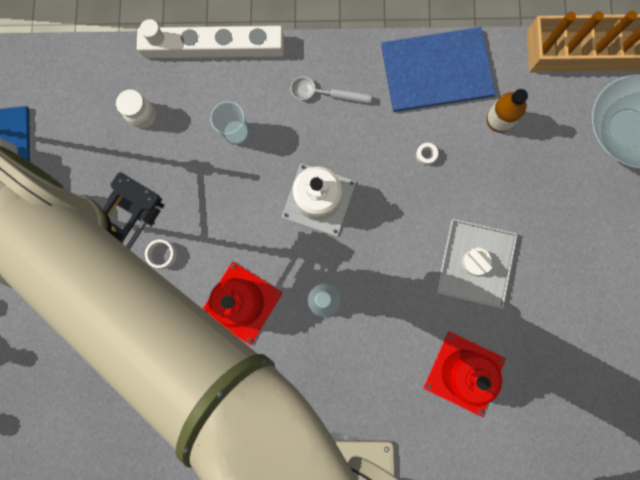

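```bash
python3 -c "
from h import *
s=cam('side');t=cam('top');p=np.array([.467,.3338,.166]);d=np.array([np.cos(np.radians(-31)),np.sin(np.radians(-31)),0])*.05
q=proj(s,[p+d,p-d]);print('tips in crop',(q-[200,60])*1.975)
# collar refine, side: rim threshold
x,y,w,h=258,148,42,40
for n,c,(x,y,w,h),th in(('side',s,(258,148,42,40),140),('top',t,(140,236,40,40),180)):
    g=c['bgr'][y:y+h,x:x+w].min(2); m=(g>th).astype(np.uint8)
    k=max(cv2.findContours(m,cv2.RETR_EXTERNAL,cv2.CHAIN_APPROX_NONE)[0],key=cv2.contourArea)
    e=cv2.fitEllipse(cv2.convexHull(k)); u=(e[0][0]+x,e[0][1]+y); print(n,u,e[1:],onz(c,u,.024))
"
```

```text
tips in crop [[192.65558749 106.42018611]
 [105.857595    89.23214492]]
side (278.1848831176758, 164.1504611968994) ((15.497034072875977, 24.801958084106445), 88.25564575195312) [[0.46731226 0.33603233 0.024     ]]
top (158.3595314025879, 253.1127586364746) ((27.02352523803711, 28.6995849609375), 34.040103912353516) [[0.46620731 0.33839342 0.024     ]]
```

The measured fingertips match their expected side crop pixels (193,106) and (106,89). The two views put the collar at (0.467,0.337). I descend.

Call:
{"method": "arm_command", "body": {
  "commands": [
    [100,[0.003,-0.001,0.03],[0,0,0]],
    [100,[0.003,-0.001,0.06],[0,0,0]],
    [100,[0.003,-0.001,0.09],[0,0,0]],
    [100,[0.003,-0.001,0.11],[0,0,0]],
    [100,[0.003,-0.001,0.125],[0,0,0]],
    [100,[0.003,-0.001,0.135],[0,0,0]],
    [100,[0.003,-0.001,0.135],[0,0,0]],
    [100,[0.003,-0.001,0.135],[0,0,0]],
    [100,[0.003,-0.001,0.135],[0,0,0]],
    [100,[0.003,-0.001,0.135],[0,0,0]]
  ],
  "squeeze": 10
}}

```text
time: 14.38
ee_pos: [0.4696, 0.3385, 0.1058]
eef_rot: [0.871, 0.492, 0.001, 0.0]
ft_force: [-0.2, 0.2, 0.6]
width: 0.0868
```

```bash
python3 -c "
from h import *
go((.467,.337,.075),59)
s=cam('side');cv2.imwrite('pics/p10.png',cv2.resize(s['bgr'][90:210,210:350],None,fx=5,fy=5))
"
```

```text
t 14.383 pos [0.4696 0.3385 0.1058] yaw 58.93 q7 -1.6 F [-0.2  0.2  0.6] w 0.0868
shift [-0.0027 -0.0015  0.0308] turn [ 0.0011 -0.0019 -0.0011]
```

View pics/p10.png

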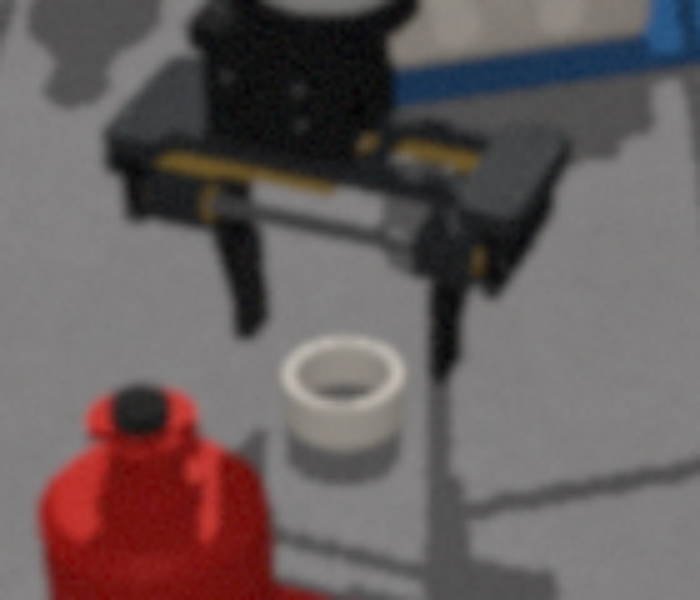

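The crop shows the open fingers at (250,330) and (445,370), straddling the collar at (343,390). I lower the last 31 mm and close.

Call:
{"method": "arm_command", "body": {
  "commands": [
    [100,[-0.003,-0.001,0.01],[0,0,0]],
    [100,[-0.003,-0.001,0.02],[0,0,0]],
    [100,[-0.003,-0.001,0.027],[0,0,0]],
    [100,[-0.003,-0.001,0.03],[0,0,0]],
    [80,[-0.003,-0.001,0.03],[0,0,0]],
    [70,[-0.003,-0.001,0.03],[0,0,0]],
    [60,[-0.003,-0.001,0.03],[0,0,0]],
    [55,[-0.003,-0.001,0.03],[0,0,0]],
    [55,[-0.003,-0.001,0.03],[0,0,0]],
    [55,[-0.003,-0.001,0.03],[0,0,0]]
  ],
  "squeeze": 10
}}

```text
time: 15.27
ee_pos: [0.4667, 0.336, 0.0746]
eef_rot: [0.871, 0.492, 0.0, 0.0]
ft_force: [-0.5, -0.1, 0.6]
width: 0.0552
```

```bash
python3 -c "
from h import *
go((.467,.337,.075),59)
s=cam('side');cv2.imwrite('pics/p11.png',cv2.resize(s['bgr'][110:210,220:340],None,fx=5,fy=5))
"
```

```text
t 15.267 pos [0.4667 0.336  0.0746] yaw 58.94 q7 -1.62 F [-0.5 -0.1  0.6] w 0.0552
shift [ 0.001  -0.0003 -0.0004] turn [ 0.0003 -0.0003 -0.001 ]
```

View pics/p11.png

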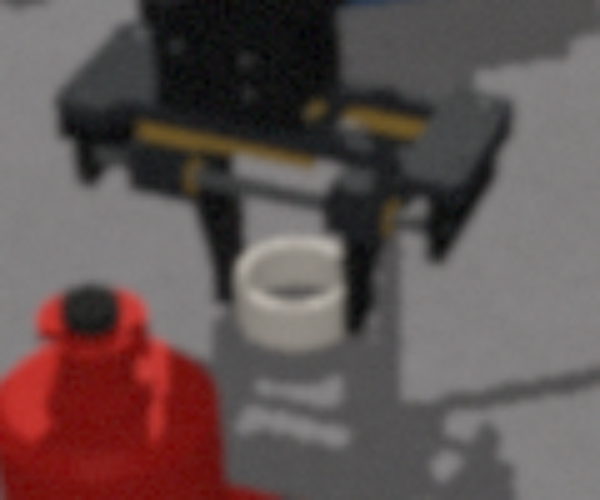

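The crop shows the jaws closed on the collar, width 55 mm. I now re-grip at 90° so that both axes are centred.

Call:
{"method": "arm_command", "body": {
  "commands": [
    [98,[0.001,0,0],[0,0,0]],
    [98,[0.001,0,0],[0,0,0]],
    [98,[0.001,0,0],[0,0,0]],
    [98,[0.001,0,0],[0,0,0]],
    [98,[0.001,0,0],[0,0,-0.1]],
    [98,[0.001,0,0],[0,0,-0.22]],
    [98,[0.001,0,0],[0,0,-0.34]],
    [98,[0.001,0,0],[0,0,-0.46]],
    [98,[0.001,0,0],[0,0,-0.58]],
    [98,[0.001,0,0],[0,0,-0.7]]
  ]
}}

```text
time: 16.15
ee_pos: [0.4672, 0.3367, 0.0743]
eef_rot: [0.647, 0.763, 0.0, 0.0]
ft_force: [-0.1, 0.0, 0.1]
width: 0.0848
```

Call:
{"method": "arm_command", "body": {
  "commands": [
    [98,[0,0,0],[0,0,-0.12]],
    [98,[0,0,0],[0,0,-0.24]],
    [98,[0,0,0],[0,0,-0.36]],
    [98,[0,0,0],[0,0,-0.48]],
    [98,[0,0,0],[0,0,-0.6]],
    [98,[0,0,0],[0,0,-0.72]],
    [98,[0,0,0],[0,0,-0.82]],
    [98,[0,0,0],[0,0,-0.87]],
    [98,[0,0,0],[0,0,-0.87]],
    [98,[0,0,0],[0,0,-0.87]]
  ]
}}

```text
time: 16.98
ee_pos: [0.4671, 0.3367, 0.0742]
eef_rot: [0.269, 0.963, -0.0, -0.0]
ft_force: [0.1, -0.4, -0.4]
width: 0.0852
```

```bash
python3 -c "
from h import *
go((.467,.3367,.075),149)
"
```

```text
t 16.983 pos [0.4671 0.3367 0.0742] yaw 148.78 q7 -0.21 F [ 0.1 -0.4 -0.4] w 0.0852
shift [ 0.0001 -0.0001 -0.0008] turn [-0.0001 -0.0003 -0.0039]
```

Now I close on the collar gently, then raise the grip force.

Call:
{"method": "arm_command", "body": {
  "commands": [
    [75,[0,0,0],[0,0,0]],
    [65,[0,0,0],[0,0,0]],
    [58,[0,0,0],[0,0,0]],
    [50,[0,0,0],[0,0,0]],
    [40,[0,0,0],[0,0,0]],
    [30,[0,0,0],[0,0,0]],
    [30,[0,0,0],[0,0,0]],
    [30,[0,0,0],[0,0,0]],
    [30,[0,0,0],[0,0,0]],
    [30,[0,0,0],[0,0,0]]
  ],
  "squeeze": 15
}}

```text
time: 17.82
ee_pos: [0.4671, 0.3368, 0.0743]
eef_rot: [0.268, 0.963, -0.0, 0.0]
ft_force: [-1.0, 0.4, 0.7]
width: 0.0563
```

```bash
python3 -c "
from h import *
go((.578,.024,.29),149)
s=cam('side');cv2.imwrite('pics/p12.png',cv2.resize(s['bgr'][110:210,220:340],None,fx=5,fy=5))
"
```

```text
t 17.817 pos [0.4671 0.3368 0.0743] yaw 148.89 q7 -0.2 F [-1.   0.4  0.7] w 0.0563
shift [-0.2565 -0.2105 -0.2156] turn [ 0.      0.0001 -0.0018]
```

View pics/p12.png

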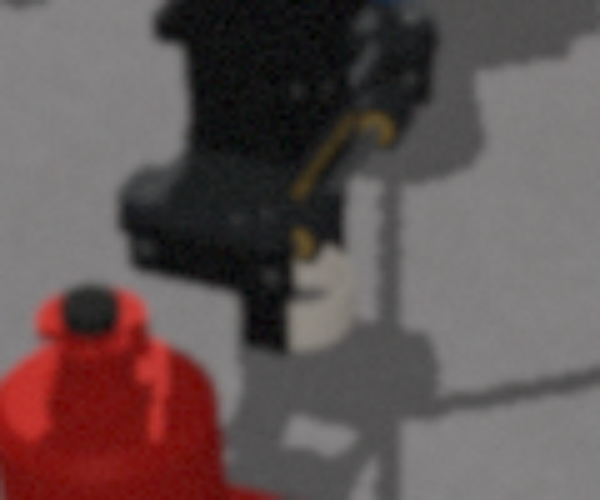

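The crop shows the collar held between both pads, and the two grips agree on its centre within 0.3 mm. I lift it and carry it over the bottle.

Call:
{"method": "arm_command", "body": {
  "commands": [
    [30,[0,0,-0.01],[0,0,0]],
    [30,[0,0,-0.03],[0,0,0]],
    [30,[0,0,-0.06],[0,0,0]],
    [30,[0,0,-0.09],[0,0,0]],
    [30,[0,0,-0.12],[0,0,0]],
    [30,[0,0,-0.15],[0,0,0]],
    [30,[0,0,-0.18],[0,0,0]],
    [30,[-0.012,-0.01,-0.205],[0,0,0]],
    [30,[-0.036,-0.03,-0.216],[0,0,0]],
    [30,[-0.06,-0.05,-0.216],[0,0,0]]
  ],
  "squeeze": 25
}}

```text
time: 18.7
ee_pos: [0.4924, 0.2642, 0.294]
eef_rot: [0.266, 0.964, 0.001, 0.002]
ft_force: [0.9, 1.0, -0.9]
width: 0.0562
```

```bash
python3 -c "
from h import *
go((.578,.0242,.29),149)
"
```

```text
t 18.7 pos [0.4924 0.2642 0.294 ] yaw 149.1 q7 0.08 F [ 0.9  1.  -0.9] w 0.0562
shift [-0.1967 -0.162   0.0038] turn [0.0037 0.0021 0.0018]
```

Call:
{"method": "arm_command", "body": {
  "commands": [
    [30,[-0.025,-0.02,0],[0,0,0]],
    [30,[-0.05,-0.04,0],[0,0,0]],
    [30,[-0.075,-0.062,0],[0,0,0]],
    [30,[-0.1,-0.082,0],[0,0,0]],
    [30,[-0.125,-0.103,0],[0,0,0]],
    [30,[-0.15,-0.124,0],[0,0,0]],
    [30,[-0.175,-0.144,0],[0,0,0]],
    [30,[-0.19,-0.157,0],[0,0,0]],
    [30,[-0.1965,-0.162,0],[0,0,0]],
    [30,[-0.1965,-0.162,0.0],[0,0,0]]
  ]
}}

```text
time: 19.53
ee_pos: [0.5776, 0.0209, 0.2905]
eef_rot: [0.27, 0.963, 0.0, -0.0]
ft_force: [-0.1, 0.6, -0.7]
width: 0.0563
```

```bash
python3 -c "
from h import *
go((.578,.0242,.225),149)
"
```

```text
t 19.533 pos [0.5776 0.0209 0.2905] yaw 148.72 q7 0.51 F [-0.1  0.6 -0.7] w 0.0563
shift [0.0014 0.003  0.0655] turn [ 0.     -0.0003 -0.0049]
```

Call:
{"method": "arm_command", "body": {
  "commands": [
    [30,[0.0015,0.003,0.01],[0,0,0]],
    [30,[0.0015,0.003,0.025],[0,0,0]],
    [30,[0.0015,0.003,0.04],[0,0,0]],
    [30,[0.0015,0.003,0.053],[0,0,0]],
    [30,[0.0015,0.003,0.062],[0,0,0]],
    [30,[0.0015,0.003,0.064],[0,0,0]],
    [30,[0.0015,0.003,0.064],[0,0,0]],
    [30,[0.0015,0.003,0.064],[0,0,0]],
    [30,[0.0015,0.003,0.064],[0,0,0]],
    [30,[0.0015,0.003,0.064],[0,0,0]]
  ]
}}

```text
time: 20.37
ee_pos: [0.5778, 0.0262, 0.227]
eef_rot: [0.268, 0.963, 0.0, 0.001]
ft_force: [-0.3, 0.3, -0.7]
width: 0.0562
```

```bash
python3 -c "
from h import *
go((.578,.0242,.2),149)
s=cam('side');cv2.imwrite('pics/p13.png',cv2.resize(s['bgr'][160:300,300:440],None,fx=4.2,fy=4.2,interpolation=cv2.INTER_CUBIC))
"
```

```text
t 20.367 pos [0.5778 0.0262 0.227 ] yaw 148.9 q7 0.47 F [-0.3  0.3 -0.7] w 0.0562
shift [-0.0012 -0.0016  0.027 ] turn [ 0.0005  0.0009 -0.0018]
```

View pics/p13.png

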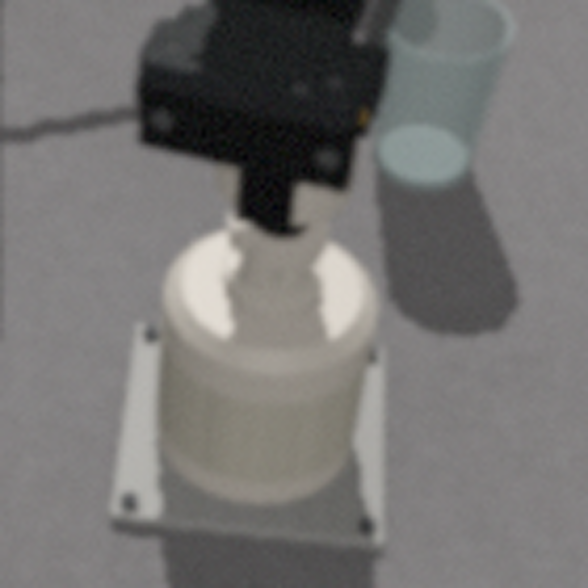

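The crop shows the collar over the neck at about crop (275,215), with the beaker clear. I correct about 2 mm sideways and lower to just above the flange.

Call:
{"method": "arm_command", "body": {
  "commands": [
    [30,[-0.0012,-0.0016,0],[0,0,0]],
    [30,[-0.0012,-0.0016,0],[0,0,0]],
    [30,[-0.0012,-0.0016,0.002],[0,0,0]],
    [30,[-0.0012,-0.0016,0.006],[0,0,0]],
    [30,[-0.0012,-0.0016,0.01],[0,0,0]],
    [30,[-0.0012,-0.0016,0.014],[0,0,0]],
    [30,[-0.0012,-0.0016,0.018],[0,0,0]],
    [30,[-0.0012,-0.0016,0.018],[0,0,0]],
    [30,[-0.0012,-0.0016,0.018],[0,0,0]],
    [30,[-0.0012,-0.0016,0.018],[0,0,0]]
  ]
}}

```text
time: 21.25
ee_pos: [0.5777, 0.0242, 0.2084]
eef_rot: [0.268, 0.963, 0.0, 0.0]
ft_force: [-0.3, 0.8, -0.4]
width: 0.0561
```

```bash
python3 -c "
from h import *
go((.578,.0242,.1693),149);print(read_state()['torque'])
"
```

```text
t 21.25 pos [0.5777 0.0242 0.2084] yaw 148.9 q7 0.46 F [-0.3  0.8 -0.4] w 0.0561
shift [-0.0002  0.0001  0.0391] turn [ 0.0001  0.     -0.0017]
[ 0.06498388 -0.14624625  0.03264317]
```

Aligned, so I lower past the flange and check the force.

Call:
{"method": "arm_command", "body": {
  "commands": [
    [30,[0,0,0.001],[0,0,0]],
    [30,[0,0,0.002],[0,0,0]],
    [30,[0,0,0.003],[0,0,0]],
    [30,[0,0,0.004],[0,0,0]],
    [30,[0,0,0.005],[0,0,0]],
    [30,[0,0,0.006],[0,0,0]],
    [30,[0,0,0.007],[0,0,0]],
    [30,[0,0,0.008],[0,0,0]],
    [30,[0,0,0.008],[0,0,0]],
    [30,[0,0,0.008],[0,0,0]]
  ]
}}

```text
time: 22.08
ee_pos: [0.5777, 0.0241, 0.2003]
eef_rot: [0.268, 0.963, -0.0, -0.0]
ft_force: [0.2, -1.2, -1.9]
width: 0.0561
```

```bash
python3 -c "
from h import *
go((.578,.0242,.1693),149);print(read_state()['torque'])
"
```

```text
t 22.083 pos [0.5777 0.0241 0.2003] yaw 148.9 q7 0.45 F [ 0.2 -1.2 -1.9] w 0.0561
shift [-0.0002  0.0003  0.031 ] turn [-0.0001  0.     -0.0018]
[ 0.04286013 -0.10758285 -0.01507834]
```

Call:
{"method": "arm_command", "body": {
  "commands": [
    [30,[0,0,0.003],[0,0,0]],
    [30,[0,0,0.006],[0,0,0]],
    [30,[0,0,0.009],[0,0,0]],
    [30,[0,0,0.012],[0,0,0]],
    [30,[0,0,0.015],[0,0,0]],
    [30,[0,0,0.018],[0,0,0]],
    [30,[0,0,0.021],[0,0,0]],
    [30,[0,0,0.023],[0,0,0]],
    [30,[0,0,0.025],[0,0,0]],
    [30,[0,0,0.025],[0,0,0]]
  ]
}}

```text
time: 22.92
ee_pos: [0.5776, 0.0241, 0.1749]
eef_rot: [0.268, 0.963, -0.0, -0.0]
ft_force: [0.4, -0.0, -0.6]
width: 0.0562
```

```bash
python3 -c "
from h import *
go((.578,.0242,.1693),149);print(read_state()['torque'])
"
```

```text
t 22.917 pos [0.5776 0.0241 0.1749] yaw 148.9 q7 0.44 F [ 0.4 -0.  -0.6] w 0.0562
shift [-0.0003  0.0003  0.0056] turn [-0.0002 -0.0003 -0.0017]
[ 0.09125694 -0.15130084  0.03219351]
```

Past the boss edge with no contact. Now I lower onto the shoulder.

Call:
{"method": "arm_command", "body": {
  "commands": [
    [30,[0,0,0.001],[0,0,0]],
    [30,[0,0,0.002],[0,0,0]],
    [30,[0,0,0.003],[0,0,0]],
    [30,[0,0,0.004],[0,0,0]],
    [30,[0,0,0.0045],[0,0,0]],
    [30,[0,0,0.005],[0,0,0]],
    [30,[0,0,0.0055],[0,0,0]],
    [30,[0,0,0.006],[0,0,0]],
    [30,[0,0,0.006],[0,0,0]],
    [30,[0,0,0.006],[0,0,0]]
  ]
}}

```text
time: 23.75
ee_pos: [0.5777, 0.0241, 0.1694]
eef_rot: [0.268, 0.963, -0.0, 0.0]
ft_force: [-0.4, -0.3, -0.2]
width: 0.0563
```

```bash
python3 -c "
from h import *
go((.578,.0242,.1693),149);print(read_state()['torque'])
s=cam('side');cv2.imwrite('pics/p14.png',cv2.resize(s['bgr'][160:300,300:440],None,fx=4.2,fy=4.2,interpolation=cv2.INTER_CUBIC))
"
```

```text
t 23.75 pos [0.5777 0.0241 0.1694] yaw 148.9 q7 0.43 F [-0.4 -0.3 -0.2] w 0.0563
shift [-0.0002  0.0002  0.0001] turn [-0.      0.0001 -0.0017]
[ 0.04365305 -0.14328949  0.02043605]
```

View pics/p14.png

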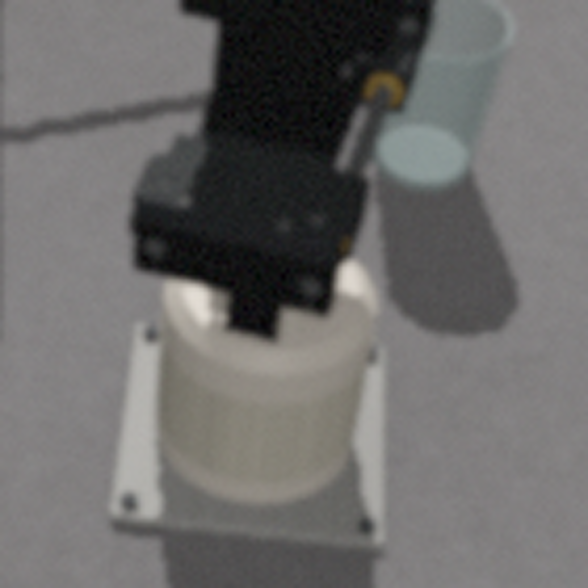

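The crop shows the collar at the shoulder, but there is no contact force yet. I go 1.5 mm more.

Call:
{"method": "arm_command", "body": {
  "commands": [
    [30,[0,0,0.0003],[0,0,0]],
    [30,[0,0,0.0006],[0,0,0]],
    [30,[0,0,0.0009],[0,0,0]],
    [30,[0,0,0.0012],[0,0,0]],
    [30,[0,0,0.0015],[0,0,0]],
    [30,[0,0,0.0015],[0,0,0]],
    [30,[0,0,0.0015],[0,0,0]],
    [30,[0,0,0.0015],[0,0,0]],
    [30,[0,0,0.0015],[0,0,0]],
    [30,[0,0,0.0015],[0,0,0]]
  ]
}}

```text
time: 24.63
ee_pos: [0.5778, 0.0242, 0.1692]
eef_rot: [0.268, 0.963, -0.0, 0.0]
ft_force: [-6.3, -2.7, 14.2]
width: 0.0558
```

```bash
python3 -c "
from h import *
go((.578,.0242,.1693),149);print(read_state()['torque'])
"
```

```text
t 24.633 pos [0.5778 0.0242 0.1692] yaw 148.9 q7 0.43 F [-6.3 -2.7 14.2] w 0.0558
shift [-0.0002  0.0001 -0.0001] turn [-0.0006  0.0008 -0.0018]
[-0.467867    1.31567037 -0.02141796]
```

It is firmly seated at the expected height. I back off the pressure, release and rise.

Call:
{"method": "arm_command", "body": {
  "commands": [
    [30,[0,0,-0.0008],[0,0,0]],
    [30,[0,0,-0.0012],[0,0,0]],
    [70,[0,0,-0.0012],[0,0,0]],
    [75,[0,0,-0.0012],[0,0,0]],
    [82,[0,0,-0.0012],[0,0,0]],
    [82,[0,0,-0.0012],[0,0,0]],
    [82,[0,0,-0.0012],[0,0,0]],
    [82,[0,0,-0.01],[0,0,0]],
    [82,[0,0,-0.025],[0,0,0]],
    [82,[0,0,-0.04],[0,0,0]]
  ]
}}

```text
time: 25.47
ee_pos: [0.5777, 0.0243, 0.2094]
eef_rot: [0.268, 0.963, 0.0, -0.0]
ft_force: [-0.1, 1.4, -0.3]
width: 0.0714
```

Call:
{"method": "arm_command", "body": {
  "commands": [
    [82,[0,0,-0.02],[0,0,0]],
    [82,[0,0,-0.05],[0,0,0]],
    [82,[0,0,-0.08],[0,0,0]],
    [82,[0,0,-0.1],[0,0,0]],
    [82,[0.03,0,-0.1],[0,0,0]],
    [82,[0.06,0,-0.1],[0,0,0]],
    [82,[0.09,0,-0.1],[0,0,0]],
    [82,[0.12,0,-0.1],[0,0,0]],
    [82,[0.14,0,-0.1],[0,0,0]],
    [82,[0.14,0,-0.1],[0,0,0]]
  ]
}}

```text
time: 26.3
ee_pos: [0.4551, 0.1009, 0.3091]
eef_rot: [0.265, 0.964, -0.003, 0.002]
ft_force: [-0.1, 1.3, 0.1]
width: 0.0709
```

```bash
python3 -c "
from h import *
go((.578,.0242,.1693),149)
s=cam('side');cv2.imwrite('pics/p15.png',cv2.resize(s['bgr'][180:300,310:430],None,fx=4.5,fy=4.5,interpolation=cv2.INTER_CUBIC))
cv2.imwrite('pics/p16.png',s['bgr'])
"
```

```text
t 26.3 pos [0.4551 0.1009 0.3091] yaw 149.26 q7 0.65 F [-0.1  1.3  0.1] w 0.0709
shift [-0.1441 -0.0024  0.1406] turn [-0.0048  0.0056  0.0045]
```

View pics/p15.png

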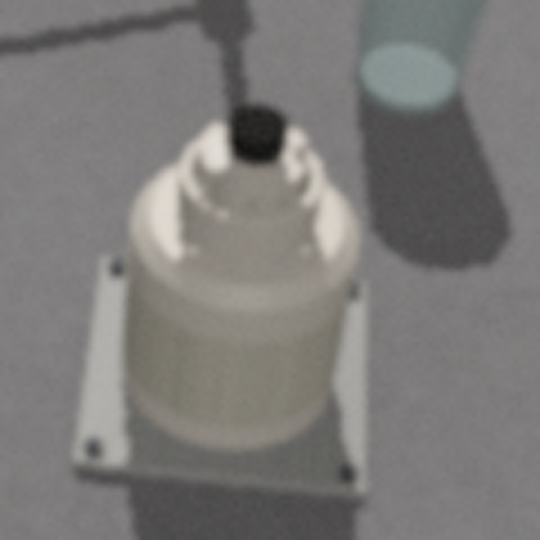

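View pics/p16.png

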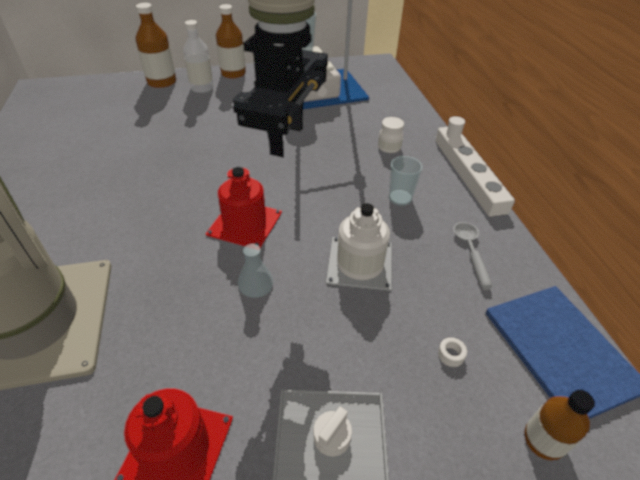

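The collar sits level round the neck at crop (253,190). The beaker, flask (253,272) and small ring (453,352) are in place, and the cap is upright in the tray at (332,430). As a last check I compare the rim with a seated collar's projection, then hand in.

```bash
python3 -c "
from h import *
s=cam('side')
for z in(.119,.123,.127):
    a=np.linspace(0,2*np.pi,72);q=(proj(s,np.c_[.578+.028*np.cos(a),.0242+.028*np.sin(a),a*0+z])-[310,180])*4.5
    print(z,'left',q[q[:,0].argmin()],'right',q[q[:,0].argmax()],'bottom',q[q[:,1].argmax()])
print('joint vel',np.abs(read_state()['joint_vel']).max())
im=cv2.imread('pics/p15.png')
q=(proj(s,np.c_[.578+.028*np.cos(a),.0242+.028*np.sin(a),a*0+.119])-[310,180])*4.5
cv2.polylines(im,[q.astype(int)],True,(0,0,255),1);cv2.imwrite('pics/p17.png',im)
"
```

```text
0.119 left [175.28258652 168.07806406] right [320.76662297 173.79005951] bottom [254.12874535 220.56277454]
0.123 left [176.00224668 160.42395759] right [322.0190417  166.14902443] bottom [255.1630844 212.9031344]
0.127 left [176.72718423 152.71372226] right [323.28065405 158.4518989 ] bottom [256.2052097  205.18583437]
joint vel 0.08360446826767544
```

View pics/p17.png

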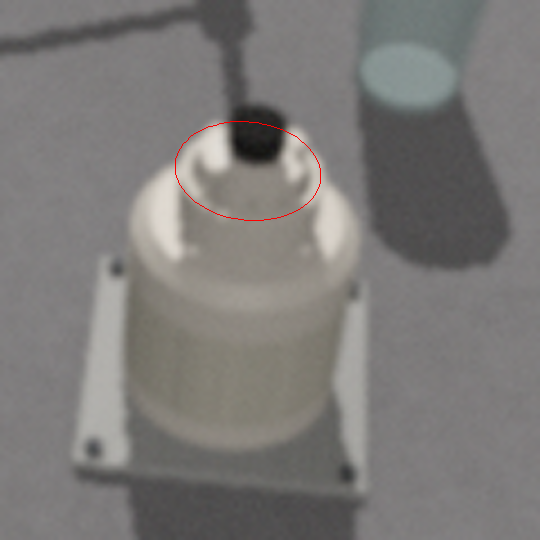

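The rim matches the seated height (z = 0.119) within about a pixel. I hand in.

```bash
python3 -c "
from bench import *
print(close_job())"
```

```text
the job is handed in; nothing more can be done
None
```

The bottle is open, its cap is upright in the steel tray, and the wide drip collar is home on the shoulder. I handed the job in at about 26.4 s of the 64 s allowed.

- **Cap:** I gripped the bar and pressed against about 10–11 N of spring force. I turned it 60° anticlockwise, and it rose with no pull. I lowered it into the tray until it touched the floor with about 5 N, then released it.
- **Collar:** I gripped the larger ring twice, 90° apart, to centre it. It went over the flange and boss without contact and met the shoulder at the expected height with 14 N. I then released it.
- **Last checks:** In the side view the collar rim matches the seated height within about a pixel. The cap is upright in the tray. The beaker, flask and small ring look unmoved by eye; I did not re-measure their positions. The gripper was clear and touching nothing.

No check failed or disagreed. The two cameras differed by about 1–3 mm on positions, as expected from the calibration, and the grips settled those differences.

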